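Prop the drying box's door open with its stay arm

ROBOT

A 7-joint arm with a two-finger parallel gripper is mounted at the origin on a cart in front of the work surface, level with it; the furniture and walls round the work are solid. World frame = base frame: x ahead of the robot, y to its left, z up, the work surface at z = 0. Lengths are in m, angles in rad, forces in N, time in s.
With the tool pointing down it reaches from about 0.4 to 0.85 m from the base axis. Payload 10.4 kg.
Tool frame: the origin (TCP) lies midway between the tips of the shut fingers; the grasp point (between the pads) lies 19 mm behind it (grip_point_offset is the distance from the TCP to the grasp point, in m); y points along the fingers, z is the direction in which the jaws open and shut, and the axes are right-handed (so a half turn about y gives the same grasp; the last joint's range is limited). The gripper opens to 85 mm and grips with 20 to 120 N. Pads are 22 mm wide; open, the fingers measure 114 mm over their backs; the gripper's body (76 mm by 85 mm) begins 54 mm behind the grasp point. The pads swing forward as they close: fully open they stand 13 mm farther back than shut.
Start: joints at [1.23, 0.332, -0.065, 1.46, 0.022, 1.35, -0.088], TCP at [0.195, -0.594, 0.231] pointing down, gripper open.
Joint ranges: [-2.6, 2.6], [-0.5, 2.12], [-1.47, 1.34], [0.16, 2.42], [-1.27, 4.41], [0.06, 2.06], [-2.6, 2.6]. Speed limits (rad/s): [2.22, 2.22, 2.79, 2.79, 3.14, 3.14, 3.14].

INTERFACE

Orientations are given as a unit quaternion [x, y, z, w].
In Python, from workcell import * gives the robot as it stands.
- The arm moves only by the tool send_rows, never from a script. Its argument "motion" is a list of rows, each a list of 7 numbers: the opening in per cent of the stroke, from 0 (shut) to 100 (fully open), then the shift along the tool's x, y, z in m, then the turn, a rotation vector about the tool's x, y, z in rad. In form: [[claw, tx, ty, tz, ax, ay, az], ...]. A call has 1 to 10 rows; each row is the pose to reach, as a shift and turn from the pose commanded when the call began, along the tool's axes at that moment; what a row does not reach only later rows make up. A row lasts 1/12 s, in which the tool goes at most 41.7 mm and 7.16 degrees, less where a joint would pass 70% of its speed; a pose out of reach is approached as far as the arm can. A call with a gripper value outside its range is refused whole. The fingers move at their own pace and stop on an object; "squeeze" is the grip in N (left out, the last holds). Time passes only in rows, so rows that repeat a pose let the fingers close. It gives the time, the measured TCP pose, the force and the opening at its end, in the units of the state.
- get_obs(): the state, without advancing time (a new reading comes with each control period).
- camera(name): name is "side" or "top"; returns a dict with "pixels" (480x640x3 uint8, red, green, blue), "range_z" (480x640 float32, m along the optical axis (not along the pixel's ray), 0 where there is no reading), "fovy" (degrees; the focal length in pixels is half the picture's height over the tangent of half this angle, whatever the lens; pixels are square), "cx", "cy" (the principal point, pixels), "view" (4x4, takes a point from world to camera coordinates). Camera axes: x right, y down, z forward; pixel columns grow to the right and rows downward; lengths in m; the calibration is good to about 2 mm. A picture is of the moment at which its call begins.
- hand_in(): hands the job in, once; it reports no verdict.
The state is a dict: "clock": time; "joint_pos": joint angles; "joint_velocities": joint speeds; "tau": joint torques, N m; "position": TCP position; "ee_rot": TCP orientation; "ft_force": force on the tool from outside, world axes, zero at the start; "torque": the same for the moment, N m; "grip_width": opening from 0.0 (shut) to 1.0 (fully open).
Only numpy, scipy, OpenCV 4.12 (cv2) and the standard library are available. Lean on these libraries where they do the work, as an engineer would, in place of code of your own. Each camera call takes 0.05 s, during which the arm holds its last target.

TASK

The drying box's door is to be held open by its stay arm: first take the white plaster mould off the box's roof, where it is in the stay's way, and set it down flat and upright on the round wooden bat. Then take the stay arm by its black handle, swing the door open with it, and drop the stay's red-ringed hole fully down over the brass peg on the roof, so that the bar lies flat. Let go of everything, and leave the dark cup and the glaze jar beside the box where they stand.

Things in the scene. Friction and masses are not known exactly. Their poses are not given: they have to be found in the camera images.
- drying_box: Fixed plywood box on the table. Origin on the table under the door's vertical hinge axis, at the box's left front corner; x points into the box, away from the robot at yaw 0, y to the left, z up. The box spans x 8 to 248 mm, y +20 to -300 mm; its flat roof top is at z = 130 mm.
- rack_edge (a point): Middle of the right lower edge (box frame x 190, y -105, z 315 mm) of the slatted ware rack over the roof's left rear: x 130 to 250, y +18 to -105 mm; bearers under it to y -73, z 299 mm; posts at its left side; fixed cups on it to z 400 mm. An upright tool on the stay's handle at the start would strike it; one leaning 35 to 45 degrees, its top to the right, fingers pointing down and left under it, goes clear.
- door (a joint): Opening angle of the front door, rad (0 shut, to 1.3; swings out to the box's -x, clockwise from above). It is 14 mm thick, reaches 296 mm from the hinge axis toward the box's -y when shut, z 14 to 124 mm. Light friction (0.06 N m) keeps it where it is left. With the red-ringed hole on the peg it reads about 0.59.
- stay_swivel (a joint): Swivel angle of the stay on the door, rad, about the vertical: in the box's frame the stay points from pivot to handle at (stay_swivel - door) anticlockwise from +x. The pivot is on the door's top edge, 150 mm from the hinge axis (box frame x = -150 sin(door), y = -150 cos(door) mm). It turns nearly freely.
- stay_lift (a joint): Angle by which the stay is raised about a level axis through the same pivot, 136 mm above the table, in rad: 0 lying level (its lower stop, underside 6 mm above the roof), up to 0.7. It falls down by its weight (0.18 kg) when let go.
- red_hole (a point): Centre of the stay's red-ringed hole at the bar's underside. The stay is a flat steel bar, 30 mm wide, 6 mm thick, 245 mm long, with four 14 mm holes 70, 100, 130 and 160 mm from the pivot; the red-ringed one is the third, at 130 mm. The x axis points along the bar from pivot to handle.
- stay_handle (a point): Grip point on the stay's black round upright handle, 18 mm in diameter, 190 mm from the pivot on the bar's centre line; the point is on its axis, 36 mm above the bar's underside; the handle's top is 20 mm above this point and the bar's upper face 30 mm below it.
- peg_site (a point): The fixed brass peg on the roof's front right part (box frame x = 30, y = -190 mm): 9 mm in diameter, round-nosed. This point is on its axis at the height of the underside of the lowered bar (136 mm above the table); the peg's top is 12 mm above it. A bar to pass over the peg must be lifted more than that at the peg.
- mould: White plaster block (sprig mould) with a round hollow in its top, 52 (its x) x 70 (its y) x 31 mm (z); origin at the centre of its underside, z up. At the start it stands on the roof at the right, across the place where the stay's end must lie; about 0.16 kg.
- bat: Round wooden throwing bat, a loose flat disc 230 mm across and 12.5 mm thick, lying on the table to the right; origin at the centre of its underside.
- dark_cup: Dark brown glazed cup, 62 mm across and 59 mm high, standing loose on the table to the left of the box: leave it alone. Origin at the centre of its foot.
- jar: Glaze jar with a dark grey lid, 63 mm across and 78 mm high, standing loose on the table to the right of the box, behind the bat: leave it alone. Origin at the centre of its foot.
Things that resemble listed ones, but are neither listed nor needed, are in the scene too. Of the things like the mould, leave any that is blue; of the rest the smaller one is meant.

How it is judged:
By the outcome, as a careful person would: the job done as asked, in the order asked, and still so for the second after the job is handed in, with the robot touching nothing.
It also fails if it takes over 67 s, if anything falls off the work surface, if the arm or the gripper's body presses on something with over 40 N, if the wrist force passes 120 N, or if a joint passes its speed limit or range.

## Working session

There is one attempt and no reset: what is moved stays moved. The work goes in short steps, Python scripts to look and compute and a tool call to move; the robot and the scene stay as the last step left them, time stands still between calls to the robot, and variables do not carry over. Pictures are saved under pics/ and viewed, and the job is handed in when it is done.

Besides the shell and the picture viewer there is one more tool, called after "Call:" by a JSON object that holds its "name" and its "arguments". send_rows: Moves the arm, as the interface text tells. Its arguments: {"type":"object","properties":{"motion":{"type":"array"},"squeeze":{"type":"number"}},"required":["motion"]}

```bash
ls; mkdir -p pics; python3 - <<'E'
from workcell import *
import cv2,pickle
o=get_obs(); print(o)
for n in("side","top"):
    c=camera(n); cv2.imwrite(f"pics/{n}0.png",c["pixels"][:,:,::-1]); pickle.dump(c,open(f"{n}0.pkl","wb"))
    print(n,c["fovy"],c["cx"],c["cy"],c["view"])
E
```

```text
pics
{'clock': 0.0, 'joint_pos': array([ 1.23042628,  0.33287433, -0.06469831,  1.46094782,  0.02160133,
        1.34988089, -0.08852236]), 'joint_velocities': array([-4.03430110e-04,  6.98309685e-04, -2.49387886e-04, -7.15386072e-04,
       -1.30660773e-04, -7.05467096e-04,  8.24493192e-05]), 'tau': array([ 3.17052663e-04, -6.25456882e+01,  4.95484646e-02, -3.91605806e+01,
        1.64226437e-02,  9.96315619e-03,  1.28494506e-05]), 'position': array([ 0.19515807, -0.59335739,  0.23051128]), 'ee_rot': array([-0.11197813,  0.69868987, -0.69771063,  0.1117732 ]), 'ft_force': array([0.29228892, 0.16190474, 0.69530058]), 'torque': array([ 0.00186213, -0.00875365,  0.02440658]), 'grip_width': 0.9962895732449}
side 46.981358075997925 318.9533613534316 240.16839185814564 [[-2.80161839e-01 -9.59952562e-01  6.49666024e-04  2.27117402e-01]
 [-5.15847615e-01  1.49979136e-01 -8.43449759e-01  4.59569069e-01]
 [ 8.09574321e-01 -2.36637565e-01 -5.37207670e-01  1.31560629e+00]
 [ 0.00000000e+00  0.00000000e+00  0.00000000e+00  1.00000000e+00]]
top 45.88553397129898 325.8449603898673 245.88698858854224 [[-0.02600799 -0.99965754  0.00289669  0.04646592]
 [-0.99625983  0.02568053 -0.08250368  0.63961107]
 [ 0.08240104 -0.00503161 -0.99658655  1.78850482]
 [ 0.          0.          0.          1.        ]]
```

View pics/side0.png

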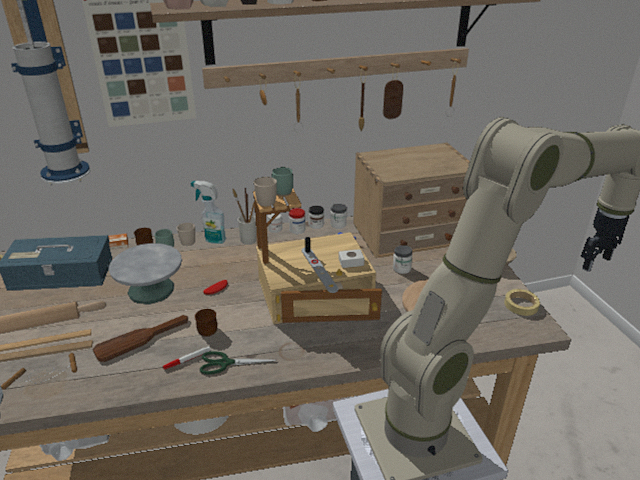

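View pics/top0.png

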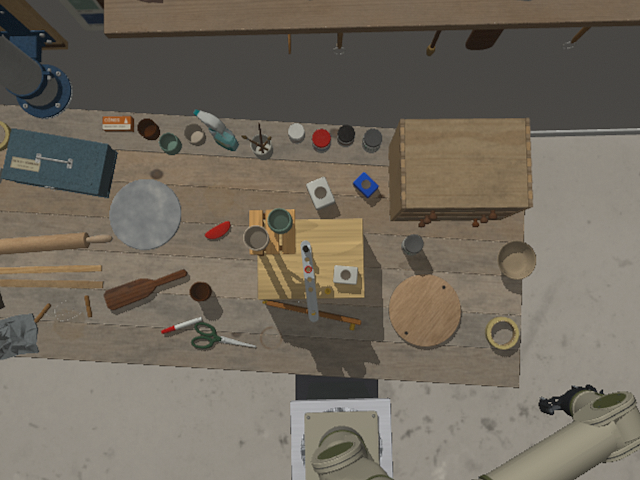

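```bash
cat > h.py <<'E'
import numpy as np,cv2,pickle
def K(c):
    return 240/np.tan(np.radians(c["fovy"])/2)
def ray(c,u,v,z):
    f=K(c);V=c["view"];R=V[:3,:3];t=V[:3,3]
    o=-R.T@t; d=R.T@np.array([(u-c["cx"])/f,(v-c["cy"])/f,1.])
    return o+d*(z-o[2])/d[2]
def proj(c,p):
    f=K(c);V=c["view"];q=V[:3,:3]@np.asarray(p)+V[:3,3]
    return np.array([f*q[0]/q[2]+c["cx"],f*q[1]/q[2]+c["cy"]])
def cloud(c):
    f=K(c);V=c["view"];v,u=np.mgrid[0:480,0:640];Z=c["range_z"]
    P=np.stack([(u-c["cx"])/f*Z,(v-c["cy"])/f*Z,Z],-1)
    return (P-V[:3,3])@V[:3,:3]
def crop(c,x0,y0,x1,y1,s,name):
    im=c["pixels"][y0:y1,x0:x1,::-1]
    cv2.imwrite(name,cv2.resize(im,None,fx=s,fy=s,interpolation=cv2.INTER_CUBIC))
E
python3 - <<'E'
from h import *
t=pickle.load(open("top0.pkl","rb"));s=pickle.load(open("side0.pkl","rb"))
crop(t,240,170,400,330,4,"pics/t0c.png") 
crop(s,240,170,440,330,4,"pics/s0c.png")
E
```

```text
(no output)
```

View pics/t0c.png

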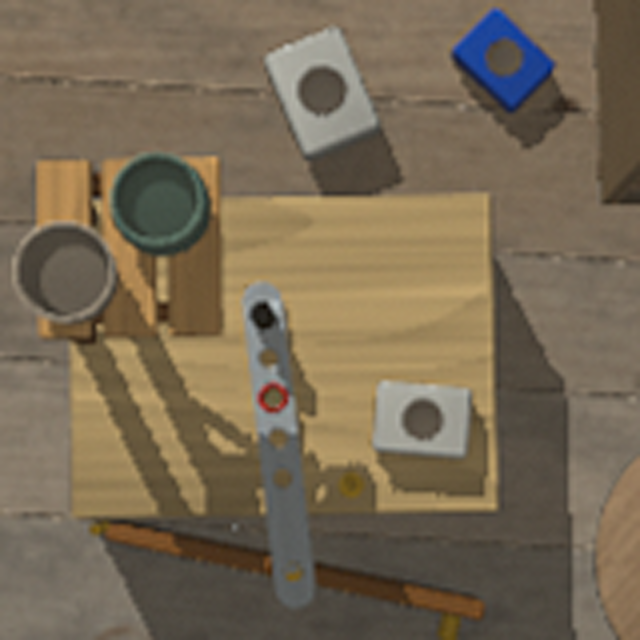

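View pics/s0c.png

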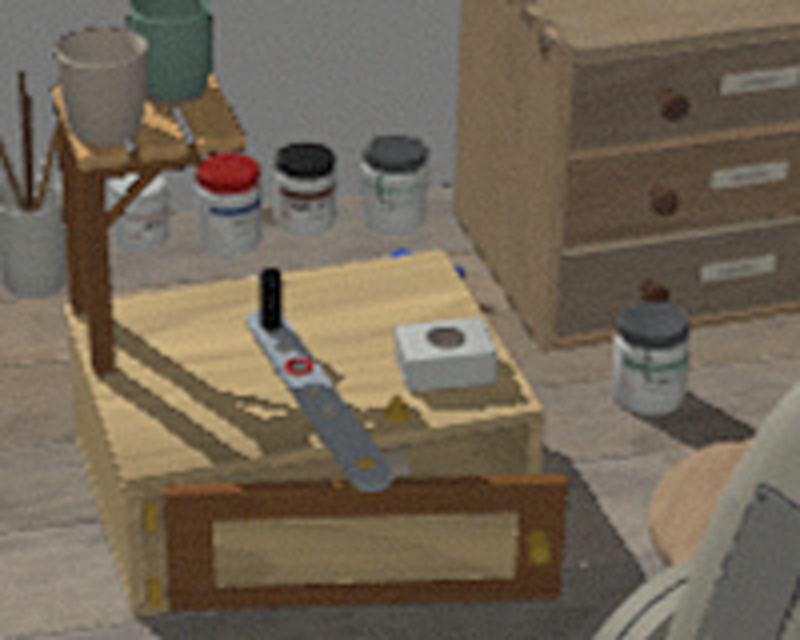

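```bash
python3 - <<'E'
from h import *
t=pickle.load(open("top0.pkl","rb"));s=pickle.load(open("side0.pkl","rb"))
c2=lambda x,y:(240+(x-1.5)/4,170+(y-1.5)/4)
P=cloud(t);im=t["pixels"].astype(int)
# roof by height
m=(abs(P[...,2]-.13)<.006)
ys,xs=np.where(m&(P[...,0]>.3)&(P[...,0]<.9)&(abs(P[...,1])<.5)); 
msk=np.zeros((480,640),np.uint8);msk[ys,xs]=1
cv2.imwrite("pics/roofmask.png",msk*255)
for z,n,(x,y) in [(.13,'roofFR',(497,507)),(.13,'roofBR',(490,195)),(.13,'roofFL',(72,513)),(.148,'pegtop',(351,484)),(.192,'handletop',(262,315)),(.142,'red',(273,397)),(.142,'piv',(294,575)),(.142,'h100',(278,437)),(.142,'h160',(267,357)),(.124,'doorR',(482,607)),(.124,'doorL',(95,527))]:
    u,v=c2(x,y);print(n,(u,v),ray(t,u,v,z).round(4),'depth',P[int(round(v)),int(round(u))].round(4))
# mould
w=(im.min(-1)>125)&(im.max(-1)-im.min(-1)<25)
for n,(x0,y0,x1,y1),z in [('roof',(325,255,370,295),.161),('table',(300,170,340,212),.05)]:
    q=np.zeros((480,640),np.uint8);q[y0:y1,x0:x1]=w[y0:y1,x0:x1]
    cs,_=cv2.findContours(q,0,2);c=max(cs,key=cv2.contourArea)
    zz=np.median(P[...,2][q>0]);print(n,'z',zz)
    r=cv2.minAreaRect(c);b=cv2.boxPoints(r)
    B=np.array([ray(t,*p,zz) for p in b]);print(B.round(4),B.mean(0).round(4),np.linalg.norm(np.diff(B,axis=0),axis=1).round(4))
# bat, at z .0125
q=(abs(P[...,2]-.0125)<.006);q[:, :385]=0;q[:,470:]=0;q[:265]=0;q[355:]=0
cs,_=cv2.findContours(q.astype(np.uint8),0,2);c=max(cs,key=cv2.contourArea);(u,v),r=cv2.minEnclosingCircle(c);print('bat',u,v,r,ray(t,u,v,.0125))
e=cv2.fitEllipse(c);print(e,ray(t,*e[0],.0125))
for n,(u,v) in dict(jar=(413,243),cup=(200,291)).items(): print(n,P[v,u],ray(t,u,v,.078 if n=='jar' else .055))
E
```

```text
roofFR (363.875, 296.375) [ 0.4774 -0.0795  0.13  ] depth [ 0.4776 -0.0886  0.0063]
roofBR (362.125, 218.375) [ 0.7128 -0.0817  0.13  ] depth [ 0.7314 -0.0907 -0.0036]
roofFL (257.625, 297.875) [0.4812 0.2386 0.13  ] depth [0.4808 0.2377 0.1289]
pegtop (327.375, 290.625) [0.4973 0.0294 0.148 ] depth [0.4962 0.0305 0.142 ]
handletop (305.125, 248.375) [0.6212 0.0911 0.192 ] depth [0.6226 0.0916 0.1882]
red (307.875, 268.875) [0.5636 0.0859 0.142 ] depth [0.5638 0.0859 0.1275]
piv (313.125, 313.375) [0.4312 0.0734 0.142 ] depth [0.4327 0.0735 0.1535]
h100 (309.125, 278.875) [0.5337 0.0829 0.142 ] depth [0.5336 0.0835 0.1311]
h160 (306.375, 258.875) [0.5936 0.0897 0.142 ] depth [0.5941 0.0912 0.1282]
doorR (360.125, 321.375) [ 0.403  -0.0664  0.124 ] depth [ 0.4037 -0.0666  0.115 ]
doorL (263.375, 301.375) [0.4702 0.2223 0.124 ] depth [0.4712 0.2253 0.1061]
roof z 0.160121840807728
[[ 0.524   0.0128  0.1601]
 [ 0.5727  0.0074  0.1601]
 [ 0.5653 -0.0597  0.1601]
 [ 0.5166 -0.0541  0.1601]] [ 0.5447 -0.0234  0.1601] [0.049  0.0675 0.049 ]
table z 0.03840123993465548
[[ 8.423e-01  9.050e-02  3.840e-02]
 [ 8.664e-01  3.100e-02  3.840e-02]
 [ 7.860e-01 -5.000e-04  3.840e-02]
 [ 7.622e-01  5.880e-02  3.840e-02]] [0.8142 0.045  0.0384] [0.0642 0.0863 0.064 ]
bat 424.7177429199219 310.30047607421875 38.70036315917969 [ 0.42703391 -0.28079975  0.0125    ]
((424.5509338378906, 309.6472473144531), (70.4190673828125, 72.47476959228516), 165.6980438232422) [ 0.42912256 -0.28035019  0.0125    ]
jar [ 0.63844788 -0.24142258  0.07687024] [ 0.63835316 -0.24124237  0.078     ]
cup [ 0.50736915  0.44014767 -0.00443066] [0.50684199 0.42718789 0.055     ]
```

View pics/roofmask.png

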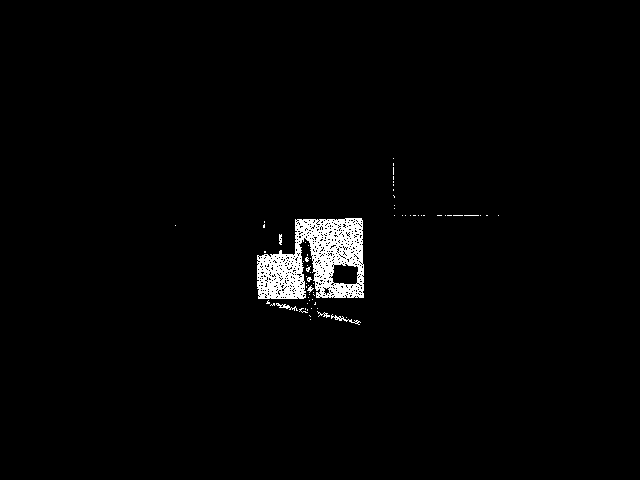

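```bash
python3 - <<'E'
from h import *
from scipy.spatial.transform import Rotation as Rn
t=pickle.load(open("top0.pkl","rb"));s=pickle.load(open("side0.pkl","rb"))
def cen(c,box,fn):
    x0,y0,x1,y1=box;a=c["pixels"][y0:y1,x0:x1].astype(int);m=fn(a[...,0],a[...,1],a[...,2])
    ys,xs=np.where(m);return (xs.mean()+x0,ys.mean()+y0,len(xs),xs.min()+x0,xs.max()+x0,ys.min()+y0,ys.max()+y0)
red=lambda r,g,b:(r>g+60)&(r>b+60)
dark=lambda r,g,b:(r<45)&(g<45)&(b<45)
gold=lambda r,g,b:(r-b>70)&(r<200)&(g-b>40)&(r+g+b<350)
R1=cen(t,(295,255,320,282),red);R2=cen(s,(305,255,325,268),red);print('red',R1,R2)
H1=cen(t,(298,240,316,256),dark);print('handle',H1, cen(s,(300,232,318,255),dark))
for n,c,b in(('t',t,(320,283,335,298)),('s',s,(333,266,347,278))):
    print(c["pixels"][b[1]:b[3],b[0]:b[2]].astype(int)@np.array([0.01,0,0])*0 if 0 else cen(c,b,gold))
crop(t,315,278,340,303,24,"pics/pegt.png");crop(s,325,260,350,285,24,"pics/pegs.png")
def tri(p,q):
    A=[];
    for c,(u,v) in((t,p),(s,q)):
        f=K(c);M=np.array([[f,0,c["cx"]],[0,f,c["cy"]],[0,0,1]])@c["view"][:3]
        A+=[u*M[2]-M[0],v*M[2]-M[1]]
    A=np.array(A);return np.linalg.lstsq(A[:,:3],-A[:,3],rcond=None)[0]
print('red3d',tri(R1[:2],R2[:2]))
print(Rn.from_quat([-0.11197813,  0.69868987, -0.69771063,  0.1117732 ]).as_matrix().round(3))
# roof edges by depth line fits
P=cloud(t);m=((abs(P[...,2]-.13)<.012)).astype(np.uint8)
X=P[...,0];Y=P[...,1]
fx=[];
for u in range(262,362,3):
    if 300<u<322: continue
    col=[v for v in range(280,300) if m[v,u]]
    p=ray(t,u,max(col)+.5,.13);fx.append(p[:2])
fx=np.array(fx);k=np.polyfit(fx[:,1],fx[:,0],1);print('front x = ',k,np.std(fx[:,0]-np.polyval(k,fx[:,1])))
fy=[]
for v in range(222,294,3):
    if 260<v<290: continue
    row=[u for u in range(350,368) if m[v,u]]
    if row: fy.append(ray(t,max(row)+.5,v,.13)[:2])
fy=np.array(fy);k=np.polyfit(fy[:,0],fy[:,1],1);print('right y=',k,fy[:,1].round(4))
bx=[]
for u in range(300,360,3):
    col=[v for v in range(212,230) if m[v,u]]
    if col: bx.append(ray(t,u,min(col)-.5,.13)[:2])
bx=np.array(bx);k=np.polyfit(bx[:,1],bx[:,0],1);print('back x=',k)
ly=[]
for v in range(258,296,3):
    row=[u for u in range(250,270) if m[v,u]]
    if row: ly.append(ray(t,min(row)-.5,v,.13)[:2])
ly=np.array(ly);print('left y',ly[:,1].round(4))
E
```

```text
red (np.float64(307.5652173913044), np.float64(269.0), 23, np.int64(304), np.int64(311), np.int64(266), np.int64(272)) (np.float64(314.0), np.float64(261.42857142857144), 14, np.int64(311), np.int64(317), np.int64(260), np.int64(263))
handle (np.float64(305.3333333333333), np.float64(248.58333333333334), 24, np.int64(303), np.int64(308), np.int64(246), np.int64(251)) (np.float64(307.45), np.float64(244.28333333333333), 60, np.int64(305), np.int64(309), np.int64(237), np.int64(252))
(np.float64(327.39130434782606), np.float64(290.7826086956522), 23, np.int64(325), np.int64(330), np.int64(288), np.int64(293))
(np.float64(339.0), np.float64(272.26666666666665), 15, np.int64(337), np.int64(341), np.int64(269), np.int64(274))
red3d [0.56347845 0.08737514 0.13924306]
[[-0.95  -0.001  0.312]
 [-0.312  0.001 -0.95 ]
 [ 0.    -1.    -0.001]]
front x =  [0.01188929 0.47572106] 0.0005295400937994782
right y= [-0.0197807  -0.06802596] [-0.0825 -0.0822 -0.0819 -0.0816 -0.0813 -0.081  -0.0807 -0.0805 -0.0802
 -0.0799 -0.0796 -0.0793 -0.079  -0.0789]
back x= [0.00668275 0.71568094]
left y [0.2401 0.2402 0.2404 0.2405 0.2407 0.2408 0.241  0.2411 0.2413 0.2414
 0.2415 0.2387 0.2388]
```

```bash
python3 -c "
import cv2,numpy as np
a=cv2.imread('pics/pegt.png');b=cv2.imread('pics/pegs.png')
cv2.imwrite('pics/peg2.png',cv2.resize(np.hstack([a,b]),(800,400)))"
```

```text
(no output)
```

View pics/peg2.png

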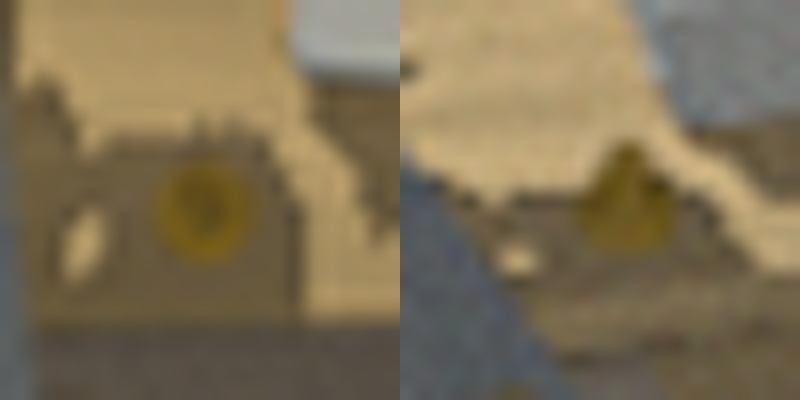

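```bash
cat >> h.py <<'E'
from scipy.spatial.transform import Rotation as Rn
def Rdown(ang):
    y=np.array([0,0,-1.]);z=np.array([np.cos(ang),np.sin(ang),0]);return np.column_stack([np.cross(y,z),y,z])
def rel(o,p,R):
    R0=Rn.from_quat(o["ee_rot"]).as_matrix();d=R0.T@(np.asarray(p)-o["position"]);r=Rn.from_matrix(R0.T@R).as_rotvec()
    print("shift",d.round(4),"turn",r.round(4),"rows",np.linalg.norm(d)/.0417,np.degrees(np.linalg.norm(r))/7.16)
E
python3 - <<'E'
from workcell import *
from h import *
o=get_obs(); rel(o,[.42,-.24,.27],Rdown(-.6));rel(o,[.545,-.0235,.24],Rdown(-.11))
E
```

```text
shift [-0.324  -0.0391 -0.2655] turn [ 1.20e-03 -6.53e-01 -4.00e-04] rows 10.088321713070451 5.225343921006596
shift [-0.5104 -0.0089 -0.432 ] turn [ 1.200e-03 -1.143e+00 -7.000e-04] rows 16.037160426727684 9.14641927051985
```

Call:
{"name": "send_rows", "arguments": {"motion": [[100, -0.02, -0.01, -0.015, 0, -0.05, 0], [100, -0.05, -0.02, -0.04, 0, -0.11, 0], [100, -0.08, -0.03, -0.065, 0, -0.17, 0], [100, -0.11, -0.035, -0.09, 0, -0.23, 0], [100, -0.14, -0.039, -0.115, 0, -0.3, 0], [100, -0.17, -0.039, -0.14, 0, -0.36, 0], [100, -0.2, -0.039, -0.165, 0, -0.42, 0], [100, -0.23, -0.039, -0.19, 0, -0.48, 0], [100, -0.255, -0.039, -0.21, 0, -0.54, 0], [100, -0.27, -0.039, -0.225, 0, -0.58, 0]], "squeeze": 40}}

```text
clock: 0.93
position: [0.3833, -0.2924, 0.2703]
ee_rot: [-0.309, 0.636, -0.636, 0.309]
ft_force: [0.1, -0.9, 0.1]
grip_width: 1.003
```

```bash
python3 - <<'E'
from workcell import *
from h import *
o=get_obs(); print(o["position"],o["clock"],o["joint_pos"].round(2));rel(o,[.545,-.0235,.24],Rdown(-.11));
E
```

```text
[ 0.38326209 -0.29238243  0.27028055] 0.9333 [ 0.93  0.02 -0.37  1.75  0.01  1.38 -0.11]
shift [-0.3113  0.0304 -0.039 ] turn [-2.000e-04 -5.562e-01 -3.000e-04] rows 7.559619671505138 4.451178386321621
```

Call:
{"name": "send_rows", "arguments": {"motion": [[85, -0.035, 0, -0.004, 0, -0.06, 0], [85, -0.07, 0, -0.009, 0, -0.125, 0], [85, -0.105, 0, -0.013, 0, -0.19, 0], [85, -0.14, 0, -0.018, 0, -0.25, 0], [85, -0.175, 0, -0.022, 0, -0.31, 0], [85, -0.21, 0, -0.026, 0, -0.375, 0], [85, -0.245, 0.01, -0.031, 0, -0.44, 0], [85, -0.28, 0.02, -0.035, 0, -0.5, 0], [85, -0.311, 0.03, -0.039, 0, -0.556, 0], [85, -0.311, 0.03, -0.039, 0, -0.556, 0]]}}

```text
clock: 1.77
position: [0.5456, -0.0221, 0.238]
ee_rot: [-0.472, 0.527, -0.525, 0.473]
ft_force: [-0.9, 0.3, -0.2]
grip_width: 0.851
```

```bash
python3 - <<'E'
from workcell import *
from h import *
o=get_obs(); print(o["position"],o["clock"],o["joint_pos"].round(2),o["grip_width"]);rel(o,[.545,-.0235,.133],Rdown(-.11))
c=camera("side");crop(c,240,150,440,330,4,"pics/s1.png")
c=camera("top");crop(c,270,200,430,350,4,"pics/t1.png")
E
```

```text
[ 0.54558075 -0.02213485  0.23799385] 1.7667 [ 0.55  0.22 -0.68  1.63  0.14  1.34 -0.25] 0.8514078162599152
shift [ 0.0017  0.105  -0.0002] turn [ 0.0026  0.0032 -0.0031] rows 2.5180894378894867 0.04165508054238099
```

View pics/s1.png

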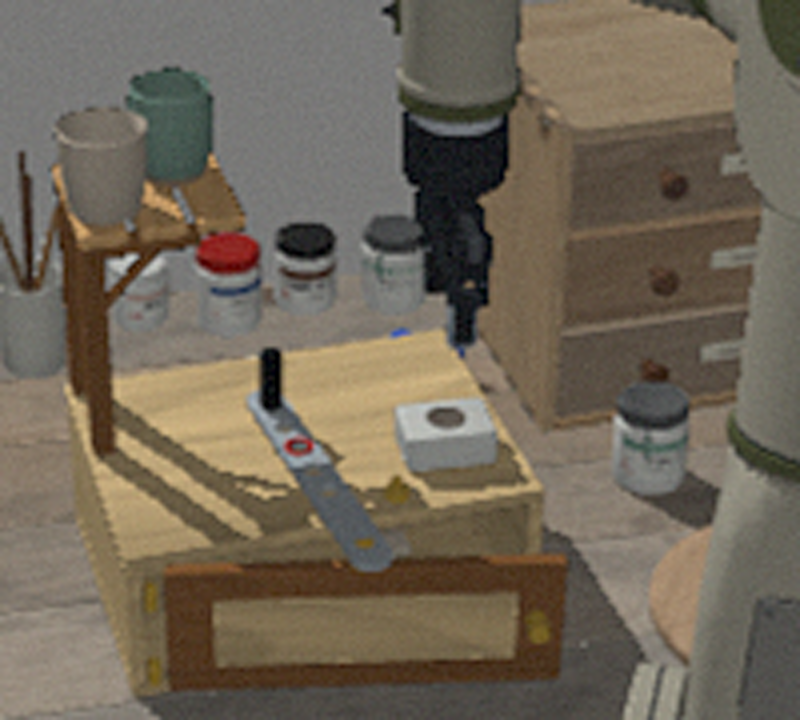

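Call:
{"name": "send_rows", "arguments": {"motion": [[85, 0.001, 0.03, 0, 0, 0, 0], [85, 0.0015, 0.06, 0, 0, 0, 0], [85, 0.0015, 0.08, 0, 0, 0, 0], [85, 0.0015, 0.095, 0, 0, 0, 0], [85, 0.0015, 0.104, 0, 0, 0, 0], [85, 0.0015, 0.104, 0, 0, 0, 0], [40, 0.0015, 0.104, 0, 0, 0, 0], [40, 0.0015, 0.104, 0, 0, 0, 0], [40, 0.0015, 0.104, 0, 0, 0, 0], [40, 0.0015, 0.104, 0, 0, 0, 0]], "squeeze": 40}}

```text
clock: 2.7
position: [0.5455, -0.0299, 0.1377]
ee_rot: [0.469, -0.528, 0.529, -0.47]
ft_force: [-1.8, -1.3, 5.8]
grip_width: 0.6
```

Call:
{"name": "send_rows", "arguments": {"motion": [[40, 0, 0, 0, 0, 0, 0], [40, 0, 0, 0, 0, 0, 0], [40, 0, -0.004, 0, 0, 0, 0], [40, 0, -0.01, 0, 0, 0, 0], [40, 0, -0.02, 0, 0, 0, 0], [40, 0, -0.02, 0, 0, 0, 0]]}}

```text
clock: 3.2
position: [0.5457, -0.0294, 0.1586]
ee_rot: [0.469, -0.528, 0.529, -0.471]
ft_force: [-0.6, 1.0, 0.4]
grip_width: 0.598
```

```bash
python3 - <<'E'
from workcell import *
from h import *
o=get_obs(); print(o["position"],o["clock"],o["grip_width"],o["ft_force"])
c=camera("side");crop(c,300,180,420,270,6,"pics/s2.png");crop(camera("top"),270,200,430,350,4,"pics/t2.png")
rel(o,[.545,-.0235,.27],Rdown(-.11));rel(o,[.428,-.28,.27],Rdown(-.11))
E
```

```text
[ 0.54571019 -0.02940497  0.15864607] 3.2 0.5983320163288295 [-0.61948992  0.95951501  0.42381132]
shift [-0.0058 -0.1114 -0.0011] turn [-0.0029 -0.0068  0.    ] rows 2.6741642528024823 0.05919011645197013
shift [ 0.2626 -0.1116 -0.0874] turn [-0.0029 -0.0068  0.    ] rows 7.156305016192402 0.05919011645197013
```

View pics/s2.png

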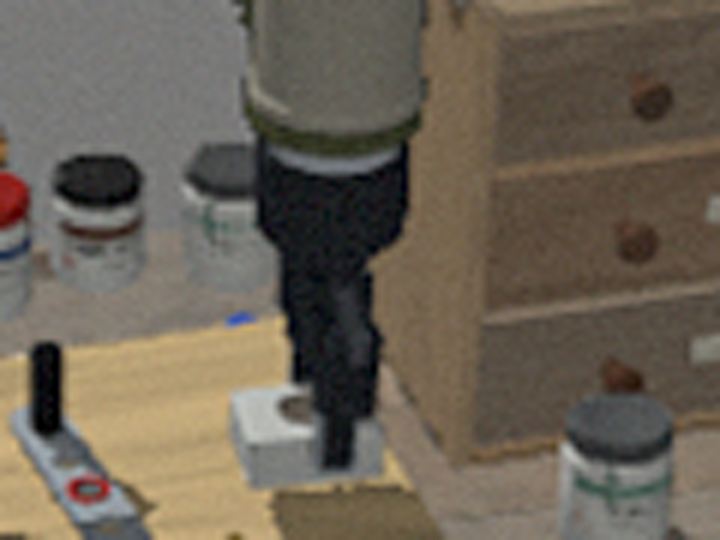

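Call:
{"name": "send_rows", "arguments": {"motion": [[40, 0, -0.02, 0, 0, 0, 0], [40, 0, -0.045, 0, 0, 0, 0], [40, 0.02, -0.06, -0.006, 0, 0, 0], [40, 0.05, -0.06, -0.016, 0, 0, 0], [40, 0.085, -0.06, -0.028, 0, 0, 0], [40, 0.12, -0.06, -0.04, 0, 0, 0], [40, 0.155, -0.06, -0.051, 0, 0, 0], [40, 0.19, -0.06, -0.063, 0, 0, 0], [40, 0.22, -0.06, -0.073, 0, 0, 0], [40, 0.24, -0.06, -0.08, 0, 0, 0]]}}

```text
clock: 4.13
position: [0.435, -0.2619, 0.216]
ee_rot: [0.469, -0.529, 0.529, -0.469]
ft_force: [-0.4, 0.3, -1.6]
grip_width: 0.604
```

```bash
python3 - <<'E'
from workcell import *
from h import *
o=get_obs(); print(o["position"],o["clock"],o["grip_width"],o["ft_force"])
c=camera("side");crop(c,340,180,460,290,6,"pics/s3.png")
rel(o,[.428,-.283,.0202],Rdown(-.11))
E
```

```text
[ 0.43500977 -0.26193862  0.21601091] 4.1333 0.6044511456321947 [-0.35018317  0.32239712 -1.64432359]
shift [ 0.0216  0.1958 -0.0043] turn [ 0.0008 -0.0105  0.0009] rows 4.72578046777847 0.0844930748168625
```

View pics/s3.png

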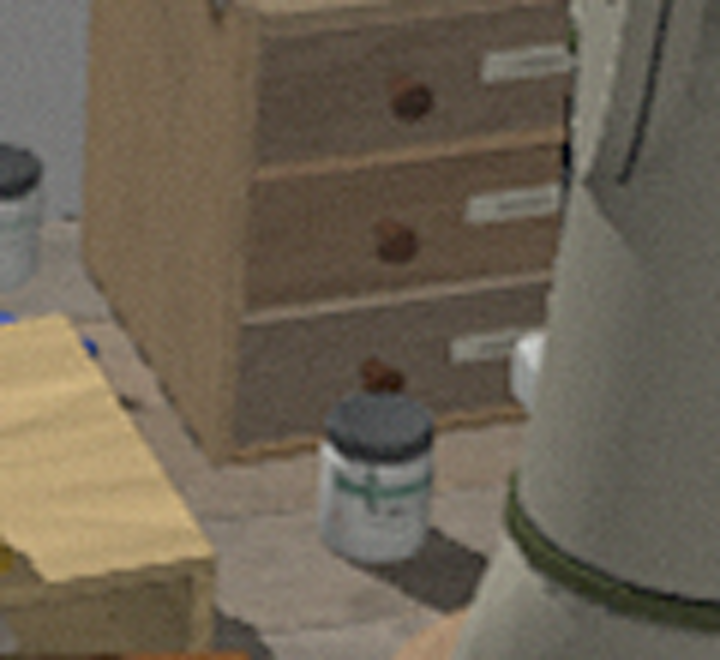

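Call:
{"name": "send_rows", "arguments": {"motion": [[40, 0.01, 0.035, -0.002, 0, 0, 0], [40, 0.02, 0.07, -0.004, 0, 0, 0], [40, 0.02, 0.105, -0.004, 0, 0, 0], [40, 0.02, 0.14, -0.004, 0, 0, 0], [40, 0.02, 0.165, -0.004, 0, 0, 0], [40, 0.02, 0.18, -0.004, 0, 0, 0], [40, 0.02, 0.187, -0.004, 0, 0, 0], [40, 0.02, 0.191, -0.004, 0, 0, 0], [40, 0.02, 0.191, -0.004, 0, 0, 0], [40, 0.02, 0.191, -0.004, 0, 0, 0]]}}

```text
clock: 5.02
position: [0.4316, -0.2783, 0.0263]
ee_rot: [0.47, -0.528, 0.529, -0.47]
ft_force: [0.5, -0.2, -0.4]
grip_width: 0.598
```

Call:
{"name": "send_rows", "arguments": {"motion": [[40, 0, 0.002, 0, 0, 0, 0], [40, 0, 0.004, 0, 0, 0, 0], [40, 0, 0.006, 0, 0, 0, 0], [40, 0, 0.006, 0, 0, 0, 0]]}}

```text
clock: 5.35
position: [0.4313, -0.2784, 0.0202]
ee_rot: [0.47, -0.528, 0.529, -0.47]
ft_force: [-2.0, 1.2, 7.8]
grip_width: 0.596
```

```bash
python3 - <<'E'
from workcell import *
from h import *
o=get_obs(); print(o["position"],o["clock"],o["grip_width"],o["ft_force"])
E
```

```text
[ 0.43129808 -0.27837577  0.02016536] 5.35 0.5958865968168819 [-2.00483944  1.16914061  7.82783536]
```

Contact at 7.8 N; release and go up.

Call:
{"name": "send_rows", "arguments": {"motion": [[80, 0, -0.001, 0, 0, 0, 0], [80, 0, -0.001, 0, 0, 0, 0], [80, 0, -0.001, 0, 0, 0, 0], [80, 0, -0.02, 0, 0, 0, 0], [80, 0, -0.05, 0, 0, 0, 0], [80, 0, -0.09, 0, 0, 0, 0], [80, 0, -0.13, 0, 0, 0, 0], [80, 0, -0.17, 0, 0, 0, 0], [80, 0, -0.21, 0, 0, 0, 0], [80, 0, -0.25, 0, 0, 0, 0]]}}

```text
clock: 6.18
position: [0.4305, -0.2777, 0.2715]
ee_rot: [0.47, -0.528, 0.529, -0.47]
ft_force: [1.3, -0.7, 0.0]
grip_width: 0.802
```

```bash
python3 - <<'E'
from workcell import *
from h import *
o=get_obs(); print(o["position"],o["clock"],o["grip_width"],o["ft_force"])
c=camera("top");crop(c,270,200,470,350,4,"pics/t4.png");pickle.dump(c,open("top4.pkl","wb"))
E
```

```text
[ 0.43054583 -0.27770874  0.2714824 ] 6.1833 0.8019757396434622 [ 1.34531205 -0.70590971  0.00348136]
```

View pics/t4.png

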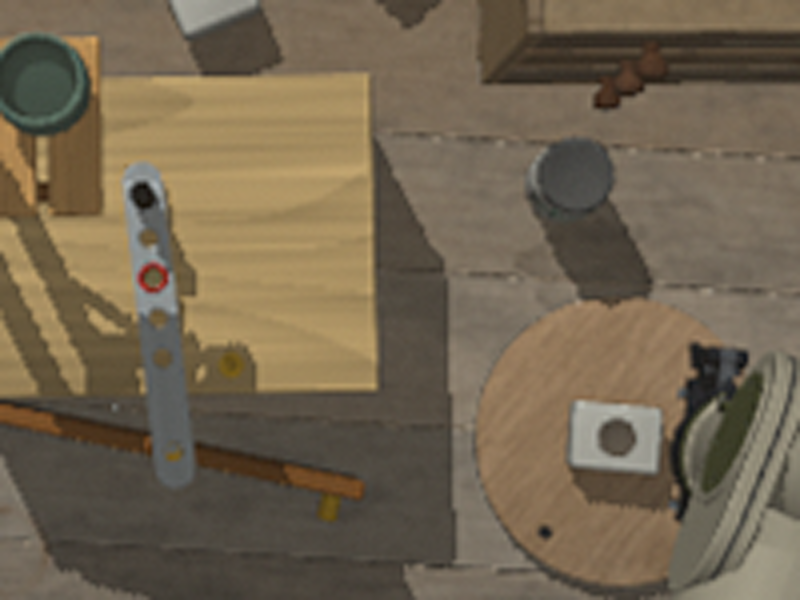

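```bash
cat >> h.py <<'E'
def Rlean(yaw,th):
    z=np.array([np.cos(yaw),np.sin(yaw),0]);l=np.array([-np.sin(yaw),np.cos(yaw),0])
    y=l*np.sin(th)+np.array([0,0,-np.cos(th)]);return np.column_stack([np.cross(y,z),y,z])
O=np.array([.4703,.2204]);YAW=-.012
def b2w(x,y): c,s=np.cos(YAW),np.sin(YAW);return O+np.array([c*x-s*y,s*x+c*y])
def handle(door,ang,lift,h=.038):  # ang = bar angle in box frame
    p=b2w(-.15*np.sin(door),-.15*np.cos(door));a=ang+YAW
    r=.19*np.cos(lift)-h*np.sin(lift);z=.136+.19*np.sin(lift)+h*np.cos(lift)
    return np.array([p[0]+r*np.cos(a),p[1]+r*np.sin(a),z]),a
E
python3 - <<'E'
from workcell import *
from h import *
c=pickle.load(open("top4.pkl","rb"));
print(handle(.27,.102,0),b2w(-.15*np.sin(.27),-.15*np.cos(.27)))
H=np.array([.6215,.091,.174]);R=Rlean(.2,np.radians(40));d=R[:,1]
o=get_obs()
for b in(.12,0):print(H+(.019-b)*d)
rel(o,[.50,-.15,.30],Rlean(.05,.3)); rel(o,H+(.019-.12)*d,R)
E
```

```text
(array([0.61778944, 0.0934018 , 0.174     ]), 0.09) [0.42855842 0.07632488]
[0.63439792 0.02737256 0.25137049]
[0.61907366 0.10296952 0.15944516]
shift [-0.1358 -0.0206  0.0516] turn [-0.0338 -0.1643  0.3055] rows 3.518720194969216 2.7888236924172953
shift [-0.3279  0.028   0.1639] turn [-0.1187 -0.301   0.699 ] rows 8.817072612506442 6.163991194105173
```

Call:
{"name": "send_rows", "arguments": {"motion": [[60, -0.033, -0.01, 0.016, -0.012, -0.03, 0.07], [60, -0.066, -0.02, 0.033, -0.024, -0.06, 0.14], [60, -0.1, -0.02, 0.05, -0.036, -0.09, 0.21], [60, -0.132, -0.02, 0.066, -0.048, -0.12, 0.28], [60, -0.165, -0.01, 0.082, -0.06, -0.15, 0.35], [60, -0.198, 0, 0.098, -0.072, -0.18, 0.42], [60, -0.23, 0.01, 0.115, -0.084, -0.21, 0.49], [60, -0.262, 0.015, 0.131, -0.096, -0.24, 0.56], [60, -0.295, 0.022, 0.147, -0.108, -0.27, 0.63], [60, -0.328, 0.028, 0.164, -0.119, -0.301, 0.7]]}}

```text
clock: 7.07
position: [0.633, 0.0295, 0.2408]
ee_rot: [-0.359, 0.612, -0.229, 0.667]
ft_force: [0.6, -0.9, 0.2]
grip_width: 0.605
```

```bash
python3 - <<'E'
from workcell import *
from h import *
o=get_obs(); print(o["position"],o["clock"],o["grip_width"],o["ft_force"],o["joint_pos"].round(2))
H=np.array([.6215,.091,.174]);R=Rlean(.2,np.radians(40));d=R[:,1]
rel(o,H+(.019-.12)*d,R);rel(o,H+(.019)*d,R)
c=camera("side");crop(c,240,130,440,280,4,"pics/s5.png")
c=camera("top");crop(c,240,190,400,340,4,"pics/t5.png")
E
```

```text
[0.63295195 0.02946501 0.24081448] 7.0667 0.6045092464905164 [ 0.63024832 -0.88360339  0.17302012] [ 0.64  0.64 -0.67  1.28 -0.3   1.52  0.27]
shift [-0.0051 -0.0095  0.0009] turn [ 0.0055 -0.0045 -0.012 ] rows 0.26038621054059563 0.11139138214138362
shift [-0.0037  0.1105  0.0016] turn [ 0.0055 -0.0045 -0.012 ] rows 2.6505567907450427 0.11139138214138362
```

View pics/s5.png

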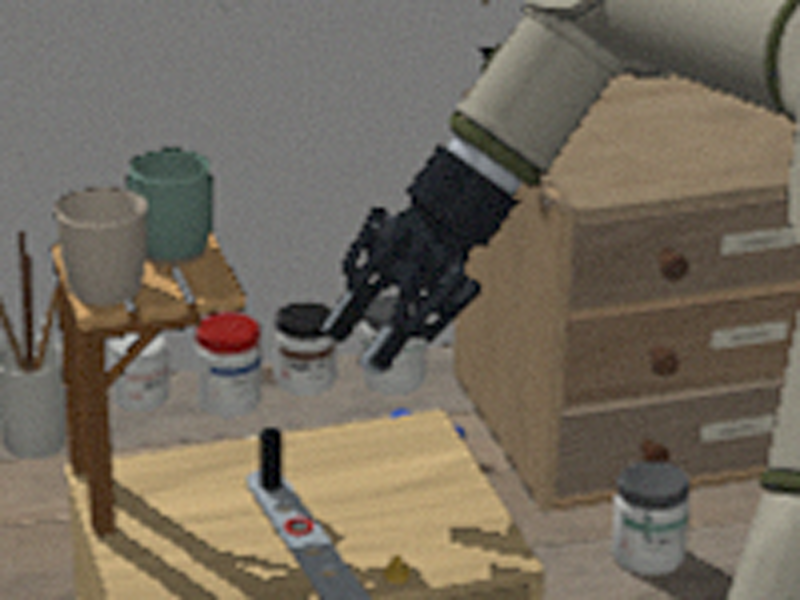

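View pics/t5.png

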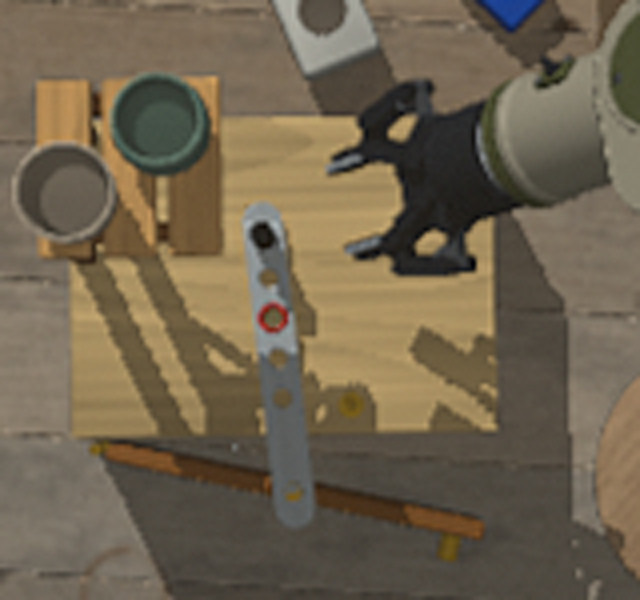

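Call:
{"name": "send_rows", "arguments": {"motion": [[55, -0.002, 0.03, 0.001, 0.005, -0.004, -0.012], [55, -0.004, 0.055, 0.002, 0.005, -0.004, -0.012], [55, -0.004, 0.075, 0.002, 0.005, -0.004, -0.012], [55, -0.004, 0.09, 0.002, 0.005, -0.004, -0.012], [55, -0.004, 0.1, 0.002, 0.005, -0.004, -0.012], [55, -0.004, 0.107, 0.002, 0.005, -0.004, -0.012], [55, -0.004, 0.11, 0.002, 0.005, -0.004, -0.012], [55, -0.004, 0.11, 0.002, 0.005, -0.004, -0.012]]}}

```text
clock: 7.83
position: [0.6187, 0.1017, 0.1603]
ee_rot: [-0.362, 0.608, -0.235, 0.667]
ft_force: [0.4, -0.3, -0.0]
grip_width: 0.551
```

```bash
python3 - <<'E'
from workcell import *
from h import *
o=get_obs(); print(o["position"],o["clock"],o["grip_width"],o["ft_force"],o["joint_pos"].round(2))
H=np.array([.6215,.091,.174]);R=Rlean(.2,np.radians(40));d=R[:,1]
rel(o,H+(.019)*d,R)
c=camera("side");crop(c,270,180,390,270,6,"pics/s6.png")
c=camera("top");crop(c,270,210,390,310,6,"pics/t6.png")
E
```

```text
[0.61869579 0.10166529 0.16028432] 7.8333 0.5510284005518168 [ 0.35164358 -0.31152997 -0.00527814] [ 0.58  0.65 -0.69  1.46 -0.3   1.3   0.28]
shift [-0.0004  0.0014  0.0006] turn [ 0.0004 -0.0009  0.0033] rows 0.038279106616576464 0.027709435946007666
```

View pics/s6.png

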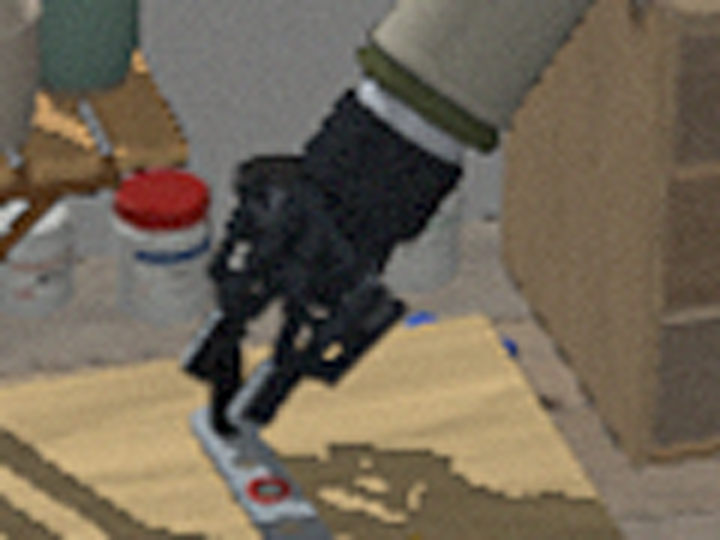

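View pics/t6.png

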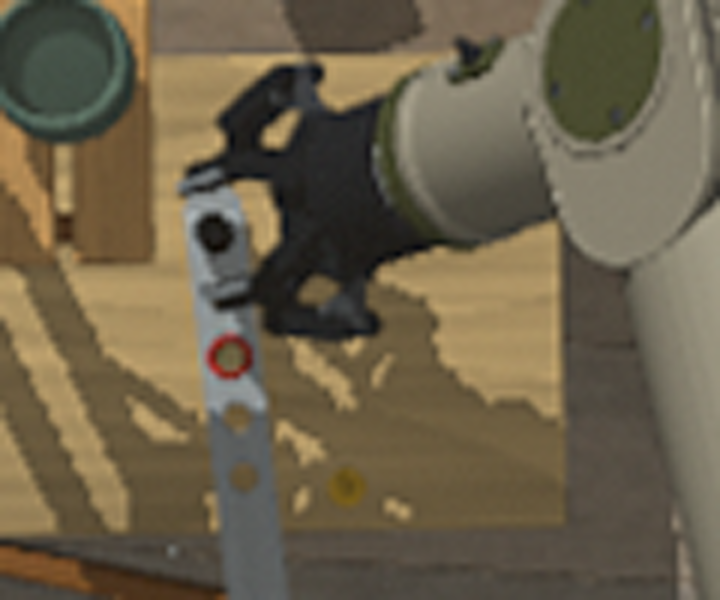

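Call:
{"name": "send_rows", "arguments": {"motion": [[0, 0, 0.001, 0, 0, 0, 0], [0, 0, 0.001, 0, 0, 0, 0], [0, 0, 0.001, 0, 0, 0, 0], [0, 0, 0.001, 0, 0, 0, 0], [0, 0, 0.001, 0, 0, 0, 0], [0, 0, 0.001, 0, 0, 0, 0]], "squeeze": 30}}

```text
clock: 8.43
position: [0.6186, 0.1025, 0.1597]
ee_rot: [-0.362, 0.608, -0.234, 0.667]
ft_force: [0.7, 0.0, 1.2]
grip_width: 0.198
```

```bash
python3 - <<'E'
from workcell import *
from h import *
o=get_obs(); print(o["position"],o["clock"],o["grip_width"],o["ft_force"],o["joint_pos"].round(2))
R0=Rn.from_quat(o["ee_rot"]).as_matrix();H0=o["position"]-.019*R0[:,1];print('H',H0)
# solve mechanism for current: fit (door,ang)
from scipy.optimize import fsolve,least_squares
def solve(xy,g): 
    return least_squares(lambda q:handle(q[0],q[1],0)[0][:2]-xy,g).x
q0=solve(H0[:2],[.27,.1]);print('door,ang',q0, 'angle world',q0[1]+YAW)
# final
peg=b2w(.03,-.19);print('peg',peg)
qf=least_squares(lambda q:b2w(-.15*np.sin(q[0]),-.15*np.cos(q[0]))+.13*np.array([np.cos(q[1]+YAW),np.sin(q[1]+YAW)])-peg,[.59,-.5]).x;print('qf',qf)
hb,a0=handle(*q0,0,.038)
# tool pose rel to handle frame (Rz(a)*Ry(-lift))
def Hf(q,l):
    p,a=handle(q[0],q[1],l,.038);return p,(Rn.from_euler('z',a)*Rn.from_euler('y',-l)).as_matrix()
p0,F0=Hf(q0,0);G=F0.T@R0;gp=F0.T@(o["position"]-np.r_[H0[:2],p0[2]])
pickle.dump((q0,qf,G,gp),open("plan.pkl","wb"))
L=.17
for s in np.r_[0,np.linspace(0,1,8)]:
    q=q0+(qf-q0)*s; p,F=Hf(q,L)
    Rt=F@G;pt=p+F@gp
    print(round(s,2),q.round(3),p.round(4),'| shift',(R0.T@(pt-o["position"])).round(4),Rn.from_matrix(R0.T@Rt).as_rotvec().round(4))
E
```

```text
[0.61864299 0.10248075 0.1597105 ] 8.4333 0.1982651885456634 [0.66577178 0.01797975 1.22716478] [ 0.58  0.65 -0.69  1.46 -0.3   1.3   0.28]
H [0.62106524 0.09055521 0.17430208]
door,ang [0.24849771 0.09152852] angle world 0.07952851696191146
peg [0.49801789 0.03005369]
qf [ 0.58376245 -0.52218506]
0.0 [0.248 0.092] [0.6119 0.0898 0.2056] | shift [-0.0208 -0.0237 -0.0067] [ 0.1296 -0.1081 -0.0204]
0.0 [0.248 0.092] [0.6119 0.0898 0.2056] | shift [-0.0208 -0.0237 -0.0067] [ 0.1296 -0.1081 -0.0204]
0.14 [0.296 0.004] [0.6056 0.076  0.2056] | shift [-0.0112 -0.0317 -0.0146] [ 0.1849 -0.0403 -0.0277]
0.29 [ 0.344 -0.084] [0.598  0.0625 0.2056] | shift [-0.0019 -0.0395 -0.0237] [ 0.24    0.0277 -0.035 ]
0.43 [ 0.392 -0.171] [0.5891 0.0495 0.2056] | shift [ 0.0069 -0.0468 -0.0341] [ 0.2949  0.0958 -0.0423]
0.57 [ 0.44  -0.259] [0.579  0.037  0.2056] | shift [ 0.0151 -0.0536 -0.0455] [ 0.3496  0.164  -0.0495]
0.71 [ 0.488 -0.347] [0.5677 0.0253 0.2056] | shift [ 0.0227 -0.06   -0.058 ] [ 0.4042  0.2324 -0.0568]
0.86 [ 0.536 -0.435] [0.5553 0.0143 0.2056] | shift [ 0.0296 -0.0657 -0.0716] [ 0.4586  0.3009 -0.064 ]
1.0 [ 0.584 -0.522] [0.5418 0.0042 0.2056] | shift [ 0.0357 -0.0708 -0.0861] [ 0.5129  0.3695 -0.0711]
```

```bash
cat >> h.py <<'E'
def Hf(q,l):
    p,a=handle(q[0],q[1],l,.038);return p,(Rn.from_euler('z',a)*Rn.from_euler('y',-l)).as_matrix()
def tgt(q,l,G,gp,o,tag=''):
    p,F=Hf(q,l);R0=Rn.from_quat(o["ee_rot"]).as_matrix()
    print(tag,(R0.T@(p+F@gp-o["position"])).round(4),Rn.from_matrix(R0.T@F@G).as_rotvec().round(3))
E
python3 - <<'E'
from workcell import *
from h import *
q0,qf,G,gp=pickle.load(open("plan.pkl","rb"));o=get_obs()
for l in(0,.05,.1,.15,.2):tgt(q0,l,G,gp,o,l)
E
```

```text
0 [-0.  0. -0.] [0. 0. 0.]
0.05 [-0.0061 -0.0071 -0.0014] [ 0.038 -0.032 -0.006]
0.1 [-0.0123 -0.0141 -0.0033] [ 0.076 -0.064 -0.012]
0.15 [-0.0184 -0.021  -0.0056] [ 0.114 -0.095 -0.018]
0.2 [-0.0245 -0.0277 -0.0084] [ 0.152 -0.127 -0.024]
```

Call:
{"name": "send_rows", "arguments": {"motion": [[0, -0.003, -0.0035, -0.0007, 0.019, -0.016, -0.003], [0, -0.006, -0.007, -0.0014, 0.038, -0.032, -0.006], [0, -0.0092, -0.0106, -0.0023, 0.057, -0.048, -0.009], [0, -0.0123, -0.0141, -0.0033, 0.076, -0.064, -0.012], [0, -0.0154, -0.0176, -0.0044, 0.095, -0.08, -0.015], [0, -0.0184, -0.021, -0.0056, 0.114, -0.095, -0.018], [0, -0.0215, -0.0244, -0.007, 0.133, -0.111, -0.021], [0, -0.0245, -0.0277, -0.0084, 0.152, -0.127, -0.024], [0, -0.0245, -0.0277, -0.0084, 0.152, -0.127, -0.024]]}}

```text
clock: 9.18
position: [0.61, 0.1016, 0.1975]
ee_rot: [-0.332, 0.539, -0.265, 0.727]
ft_force: [0.8, -0.2, 0.4]
grip_width: 0.196
```

```bash
python3 - <<'E'
from workcell import *
from h import *
q0,qf,G,gp=pickle.load(open("plan.pkl","rb"));o=get_obs()
print(o["position"],o["clock"],o["grip_width"],o["ft_force"])
for s in np.linspace(0,1,17):tgt(q0+(qf-q0)*s,.2,G,gp,o,round(s,3))
c=camera("side");crop(c,270,180,390,300,5,"pics/s7.png")
E
```

```text
[0.60997103 0.10163402 0.19750589] 9.1833 0.19572477895066925 [ 0.81429611 -0.1590448   0.43439061]
0.0 [0.0004 0.0007 0.0001] [-0.002  0.002  0.001]
0.062 [ 0.0043 -0.0032 -0.0032] [ 0.022  0.031 -0.006]
0.125 [ 0.0081 -0.0071 -0.0066] [ 0.045  0.061 -0.014]
0.188 [ 0.0118 -0.0109 -0.0103] [ 0.068  0.09  -0.021]
0.25 [ 0.0154 -0.0148 -0.0143] [ 0.092  0.12  -0.029]
0.312 [ 0.0188 -0.0186 -0.0184] [ 0.115  0.149 -0.037]
0.375 [ 0.0222 -0.0224 -0.0228] [ 0.138  0.178 -0.044]
0.438 [ 0.0254 -0.0261 -0.0274] [ 0.162  0.208 -0.052]
0.5 [ 0.0284 -0.0298 -0.0322] [ 0.185  0.237 -0.059]
0.562 [ 0.0314 -0.0334 -0.0372] [ 0.208  0.267 -0.067]
0.625 [ 0.0342 -0.0369 -0.0424] [ 0.232  0.296 -0.075]
0.688 [ 0.0368 -0.0404 -0.0477] [ 0.255  0.326 -0.082]
0.75 [ 0.0393 -0.0438 -0.0533] [ 0.279  0.355 -0.09 ]
0.812 [ 0.0416 -0.0471 -0.0591] [ 0.302  0.385 -0.097]
0.875 [ 0.0437 -0.0504 -0.065 ] [ 0.325  0.414 -0.105]
0.938 [ 0.0457 -0.0535 -0.0712] [ 0.349  0.444 -0.113]
1.0 [ 0.0475 -0.0566 -0.0774] [ 0.372  0.473 -0.12 ]
```

View pics/s7.png

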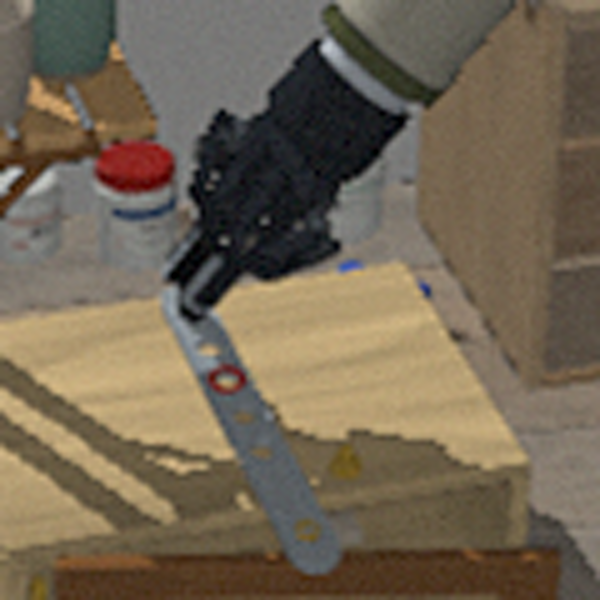

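Bar is lifted cleanly. Swing the first half.

Call:
{"name": "send_rows", "arguments": {"motion": [[0, 0.0043, -0.0032, -0.0032, 0.022, 0.031, -0.006], [0, 0.0081, -0.0071, -0.0066, 0.045, 0.061, -0.014], [0, 0.0118, -0.0109, -0.0103, 0.068, 0.09, -0.021], [0, 0.0154, -0.0148, -0.0143, 0.092, 0.12, -0.029], [0, 0.0188, -0.0186, -0.0184, 0.115, 0.149, -0.037], [0, 0.0222, -0.0224, -0.0228, 0.138, 0.178, -0.044], [0, 0.0254, -0.0261, -0.0274, 0.162, 0.208, -0.052], [0, 0.0284, -0.0298, -0.0322, 0.185, 0.237, -0.059], [0, 0.0284, -0.0298, -0.0322, 0.185, 0.237, -0.059], [0, 0.0284, -0.0298, -0.0322, 0.185, 0.237, -0.059]]}}

```text
clock: 10.07
position: [0.586, 0.0548, 0.1955]
ee_rot: [-0.246, 0.586, -0.372, 0.677]
ft_force: [-0.2, 0.1, 0.9]
grip_width: 0.201
```

```bash
python3 - <<'E'
from workcell import *
from h import *
q0,qf,G,gp=pickle.load(open("plan.pkl","rb"));o=get_obs()
print(o["position"],o["clock"],o["grip_width"],o["ft_force"],o["joint_pos"].round(2))
for s in np.linspace(.5,1,9):tgt(q0+(qf-q0)*s,.2,G,gp,o,round(s,3))
c=camera("side");crop(c,270,180,390,300,5,"pics/s8.png")
c=camera("top");crop(c,260,210,400,330,5,"pics/t8.png")
E
```

```text
[0.58601948 0.05482191 0.19553854] 10.0667 0.20144802482445892 [-0.20105229  0.09879764  0.89686732] [ 0.86  0.32 -0.76  1.81 -0.55  1.01  0.38]
0.5 [-0.0009 -0.0007  0.0003] [ 0.003 -0.003 -0.   ]
0.562 [ 0.0032 -0.0048 -0.0031] [ 0.026  0.027 -0.008]
0.625 [ 0.0073 -0.009  -0.0067] [ 0.05   0.056 -0.015]
0.688 [ 0.0113 -0.0131 -0.0106] [ 0.073  0.086 -0.023]
0.75 [ 0.0152 -0.0173 -0.0147] [ 0.096  0.115 -0.03 ]
0.812 [ 0.0189 -0.0213 -0.0191] [ 0.12   0.145 -0.037]
0.875 [ 0.0226 -0.0254 -0.0237] [ 0.143  0.174 -0.045]
0.938 [ 0.0261 -0.0293 -0.0285] [ 0.166  0.203 -0.052]
1.0 [ 0.0294 -0.0333 -0.0335] [ 0.19   0.233 -0.06 ]
```

View pics/s8.png

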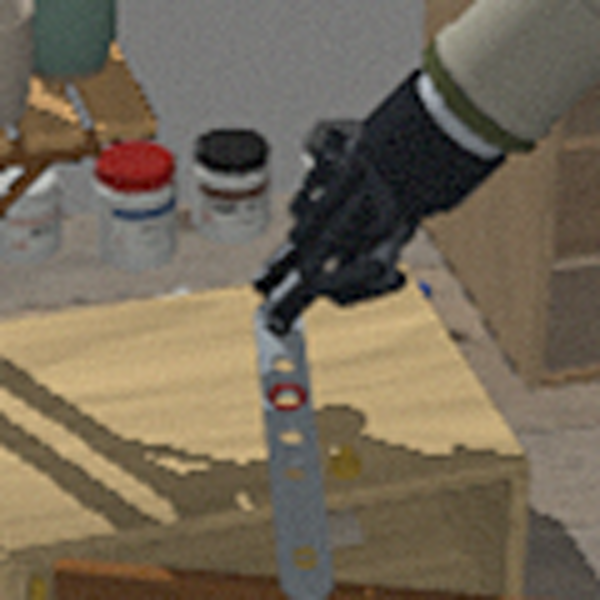

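View pics/t8.png

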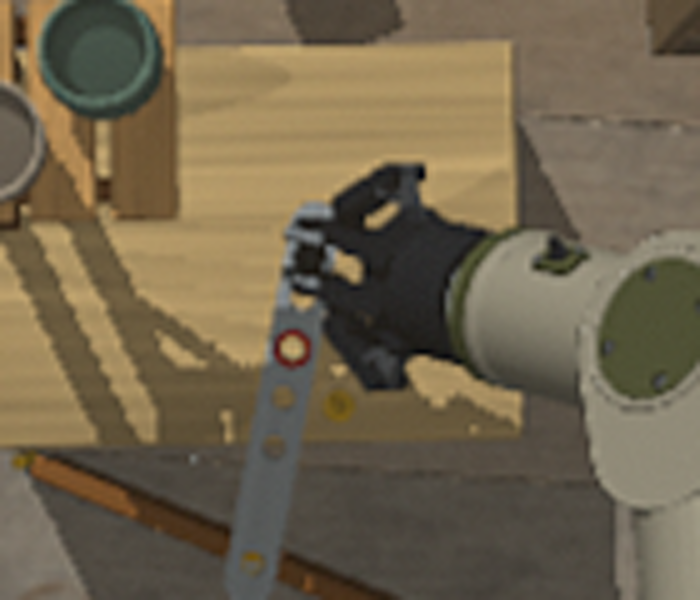

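Call:
{"name": "send_rows", "arguments": {"motion": [[0, 0.0032, -0.0048, -0.0031, 0.026, 0.027, -0.008], [0, 0.0073, -0.009, -0.0067, 0.05, 0.056, -0.015], [0, 0.0113, -0.0131, -0.0106, 0.073, 0.086, -0.023], [0, 0.0152, -0.0173, -0.0147, 0.096, 0.115, -0.03], [0, 0.0189, -0.0213, -0.0191, 0.12, 0.145, -0.037], [0, 0.0226, -0.0254, -0.0237, 0.143, 0.174, -0.045], [0, 0.0261, -0.0293, -0.0285, 0.166, 0.203, -0.052], [0, 0.0294, -0.0333, -0.0335, 0.19, 0.233, -0.06], [0, 0.0294, -0.0333, -0.0335, 0.19, 0.233, -0.06], [0, 0.0294, -0.0333, -0.0335, 0.19, 0.233, -0.06]]}}

```text
clock: 11.0
position: [0.5476, 0.0157, 0.1969]
ee_rot: [-0.154, 0.614, -0.471, 0.614]
ft_force: [0.3, -0.7, 0.6]
grip_width: 0.195
```

```bash
python3 - <<'E'
from workcell import *
from h import *
q0,qf,G,gp=pickle.load(open("plan.pkl","rb"));o=get_obs()
print(o["position"],o["clock"],o["grip_width"],o["ft_force"],o["joint_pos"].round(2))
tgt(qf,.2,G,gp,o)
def cen(c,box):
    x0,y0,x1,y1=box;a=c["pixels"][y0:y1,x0:x1].astype(int);r,g,b=a[...,0],a[...,1],a[...,2]
    ys,xs=np.where((r>g+60)&(r>b+60));return xs.mean()+x0,ys.mean()+y0,len(xs)
c=camera("side");crop(c,290,200,390,300,6,"pics/s9.png");print(cen(c,(305,250,380,290)));pickle.dump(c,open("s9.pkl","wb"))
c=camera("top");crop(c,280,230,380,330,6,"pics/t9.png");u=cen(c,(300,260,350,310));print(u,ray(c,*u[:2],.142+.026));pickle.dump(c,open("t9.pkl","wb"))
E
```

```text
[0.54756985 0.01569614 0.19691708] 11.0 0.19549061088463146 [ 0.31981442 -0.68727324  0.57546989] [ 1.    0.09 -0.75  2.02 -0.76  0.9   0.35]
 [ 0.0008 -0.0003 -0.    ] [ 0.001  0.002 -0.   ]
(np.float64(338.0909090909091), np.float64(263.8181818181818), 11)
(np.float64(327.46153846153845), np.float64(290.46153846153845), 13) [0.49770578 0.0292797  0.168     ]
```

View pics/s9.png

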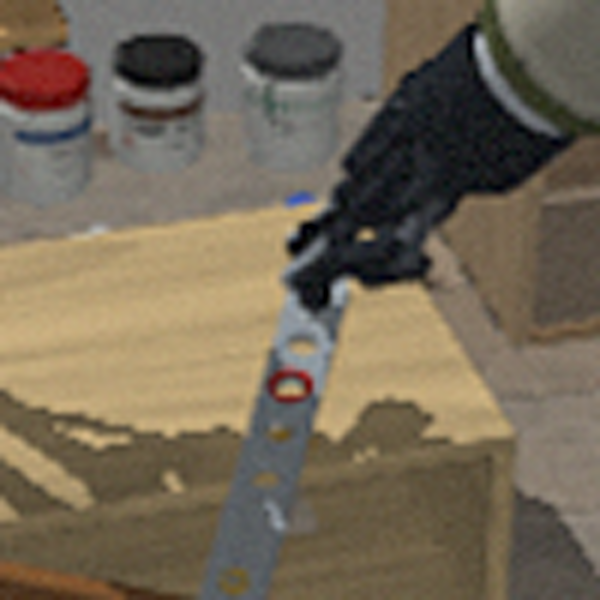

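View pics/t9.png

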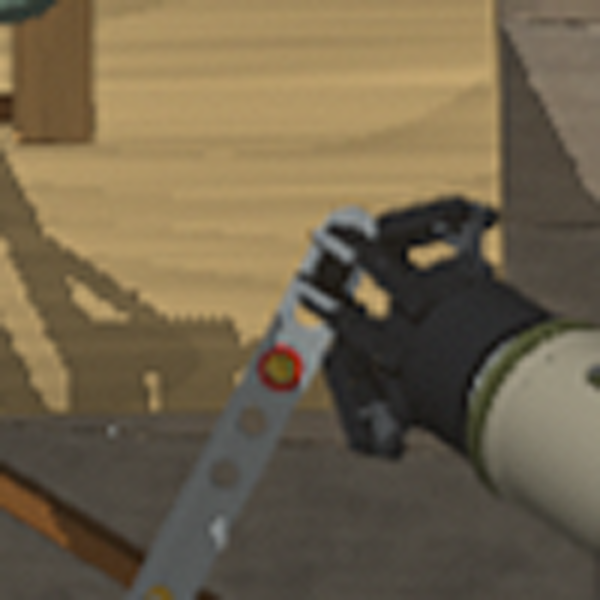

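```bash
python3 - <<'E'
from workcell import *
from h import *
q0,qf,G,gp=pickle.load(open("plan.pkl","rb"));o=get_obs()
for l in(.17,.14,.11):tgt(qf,l,G,gp,o,l)
E
```

```text
0.17 [0.0047 0.0038 0.0003] [-0.022  0.022  0.002]
0.14 [0.0084 0.0081 0.0007] [-0.045  0.041  0.006]
0.11 [0.0121 0.0125 0.001 ] [-0.067  0.06   0.01 ]
```

Call:
{"name": "send_rows", "arguments": {"motion": [[0, 0.0047, 0.0038, 0.0003, -0.022, 0.022, 0.002], [0, 0.0084, 0.0081, 0.0007, -0.045, 0.041, 0.006], [0, 0.0121, 0.0125, 0.001, -0.067, 0.06, 0.01], [0, 0.0121, 0.0125, 0.001, -0.067, 0.06, 0.01], [0, 0.0121, 0.0125, 0.001, -0.067, 0.06, 0.01]]}}

```text
clock: 11.52
position: [0.5515, 0.0125, 0.1801]
ee_rot: [-0.156, 0.649, -0.451, 0.592]
ft_force: [-0.8, 0.0, 0.6]
grip_width: 0.196
```

```bash
python3 - <<'E'
from workcell import *
from h import *
q0,qf,G,gp=pickle.load(open("plan.pkl","rb"));o=get_obs()
print(o["position"],o["clock"],o["ft_force"])
tgt(qf,.11,G,gp,o)
c=camera("side");crop(c,325,255,350,280,16,"pics/a.png")
d=camera("top");crop(d,315,278,340,303,16,"pics/b.png")
cv2.imwrite("pics/s10.png",np.hstack([cv2.imread("pics/b.png"),cv2.imread("pics/a.png")]))
pickle.dump((c,d),open("10.pkl","wb"))
for l in(.08,.05,.02,0):tgt(qf,l,G,gp,o,l)
E
```

```text
[0.55145408 0.01251698 0.18012359] 11.5167 [-0.79183861  0.02344149  0.56535056]
 [-0.0001 -0.0001 -0.0001] [-0.001 -0.001 -0.001]
0.08 [0.0036 0.0042 0.0005] [-0.024  0.018  0.002]
0.05 [0.0073 0.0085 0.001 ] [-0.047  0.037  0.006]
0.02 [0.011  0.0128 0.0012] [-0.07   0.056  0.009]
0 [0.0134 0.0157 0.0013] [-0.085  0.069  0.012]
```

View pics/s10.png

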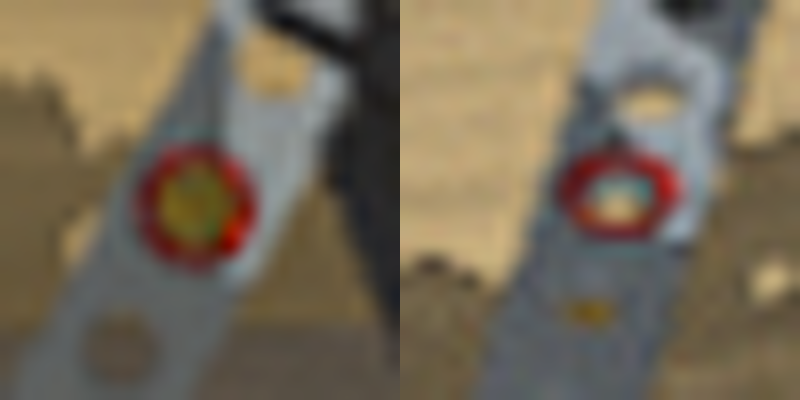

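```bash
python3 - <<'E'
from workcell import *
from h import *
o=get_obs();R0=Rn.from_quat(o["ee_rot"]).as_matrix();print(R0.T@[0,-.0013,0])
E
```

```text
[ 0.00095954 -0.00070579  0.00052073]
```

Call:
{"name": "send_rows", "arguments": {"motion": [[0, 0.001, -0.0007, 0.0005, 0, 0, 0], [0, 0.003, 0.0014, 0.0008, -0.012, 0.009, 0.001], [0, 0.0046, 0.0035, 0.001, -0.024, 0.018, 0.002], [0, 0.0065, 0.0057, 0.0013, -0.036, 0.028, 0.004], [0, 0.0083, 0.0078, 0.0015, -0.047, 0.037, 0.006], [0, 0.0083, 0.0078, 0.0015, -0.047, 0.037, 0.006]]}}

```text
clock: 12.12
position: [0.5529, 0.0095, 0.1684]
ee_rot: [-0.16, 0.672, -0.437, 0.577]
ft_force: [-0.3, -0.1, 0.5]
grip_width: 0.196
```

```bash
python3 - <<'E'
from workcell import *
from h import *
q0,qf,G,gp=pickle.load(open("plan.pkl","rb"));o=get_obs()
print(o["position"],o["clock"],o["ft_force"],o["torque"])
c=camera("side");crop(c,325,255,350,280,16,"pics/a.png")
d=camera("top");crop(d,315,278,340,303,16,"pics/b.png")
cv2.imwrite("pics/s11.png",np.hstack([cv2.imread("pics/b.png"),cv2.imread("pics/a.png")]))
for l in(.05,.02,0):tgt(qf,l,G,gp,o,l)
E
```

```text
[0.55286718 0.00949661 0.16842668] 12.1167 [-0.34738685 -0.12883759  0.49667932] [-0.41061379  0.53886881  0.02220317]
0.05 [-0.0019  0.0007 -0.0003] [ 0.001 -0.002  0.   ]
0.02 [0.0018 0.005  0.0003] [-0.022  0.017  0.004]
0 [0.0042 0.0079 0.0007] [-0.037  0.03   0.006]
```

View pics/s11.png

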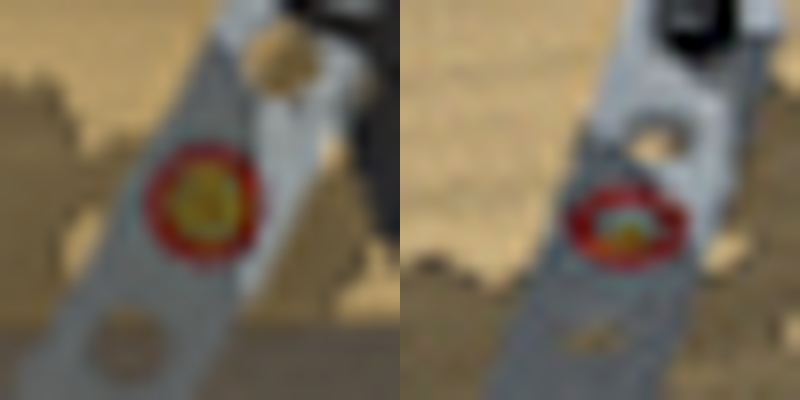

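Call:
{"name": "send_rows", "arguments": {"motion": [[0, 0.002, 0.0022, 0.0003, -0.012, 0.009, 0.002], [0, 0.0037, 0.0043, 0.0006, -0.023, 0.019, 0.004], [0, 0.005, 0.006, 0.0008, -0.03, 0.025, 0.005], [0, 0.006, 0.007, 0.001, -0.038, 0.032, 0.006], [0, 0.006, 0.007, 0.001, -0.038, 0.032, 0.006], [0, 0.006, 0.007, 0.001, -0.038, 0.032, 0.006]]}}

```text
clock: 12.72
position: [0.5541, 0.009, 0.1599]
ee_rot: [-0.162, 0.689, -0.425, 0.564]
ft_force: [0.2, 0.3, 1.1]
grip_width: 0.194
```

```bash
python3 - <<'E'
from workcell import *
from h import *
q0,qf,G,gp=pickle.load(open("plan.pkl","rb"));o=get_obs()
print(o["position"],o["clock"],o["ft_force"],o["torque"])
c=camera("side");crop(c,325,255,350,280,16,"pics/a.png");crop(c,290,200,390,300,6,"pics/s12c.png")
d=camera("top");crop(d,315,278,340,303,16,"pics/b.png")
cv2.imwrite("pics/s12.png",np.hstack([cv2.imread("pics/b.png"),cv2.imread("pics/a.png")]))
E
```

```text
[0.55412621 0.00895205 0.15987775] 12.7167 [0.21820106 0.32253369 1.08975594] [-0.41232509  0.27985918  0.02017474]
```

View pics/s12.png

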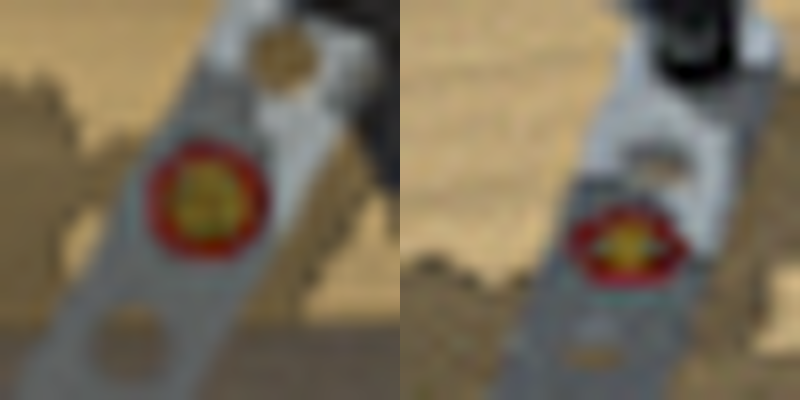

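View pics/s12c.png

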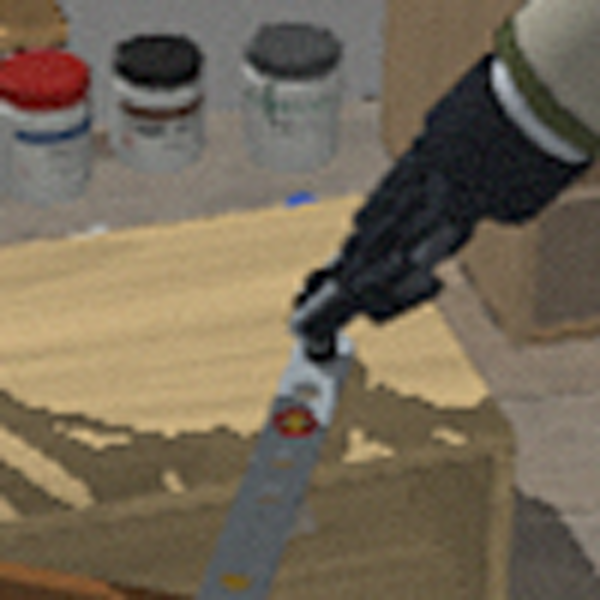

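Call:
{"name": "send_rows", "arguments": {"motion": [[50, 0, 0, 0, 0, 0, 0], [50, 0, 0, 0, 0, 0, 0], [50, 0, 0, 0, 0, 0, 0], [50, 0, -0.01, 0, 0, 0, 0], [50, 0, -0.03, 0, 0, 0, 0], [50, 0, -0.055, 0, 0, 0, 0], [50, 0, -0.085, 0, 0, 0, 0], [50, 0, -0.115, 0, 0, 0, 0], [50, 0, -0.14, 0, 0, 0, 0], [50, 0, -0.16, 0, 0, 0, 0]]}}

```text
clock: 13.65
position: [0.5123, -0.0867, 0.2851]
ee_rot: [-0.162, 0.688, -0.427, 0.564]
ft_force: [0.6, 0.7, 0.2]
grip_width: 0.502
```

```bash
python3 - <<'E'
from workcell import *
from h import *
o=get_obs();print(o["position"],o["clock"],o["ft_force"])
c=camera("side");crop(c,260,200,400,310,5,"pics/s13.png")
d=camera("top");crop(d,240,200,480,360,3,"pics/t13.png");pickle.dump((c,d),open("13.pkl","wb"))
E
```

```text
[ 0.51234895 -0.08674836  0.28513362] 13.65 [0.63352483 0.66458819 0.18300102]
```

View pics/s13.png

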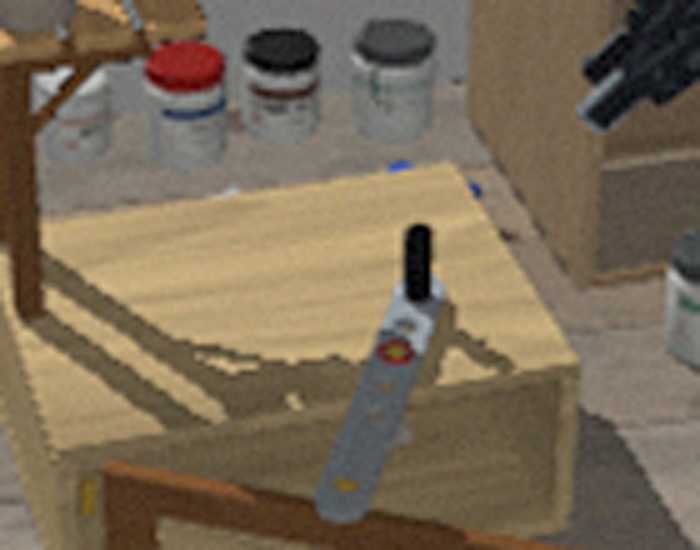

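View pics/t13.png

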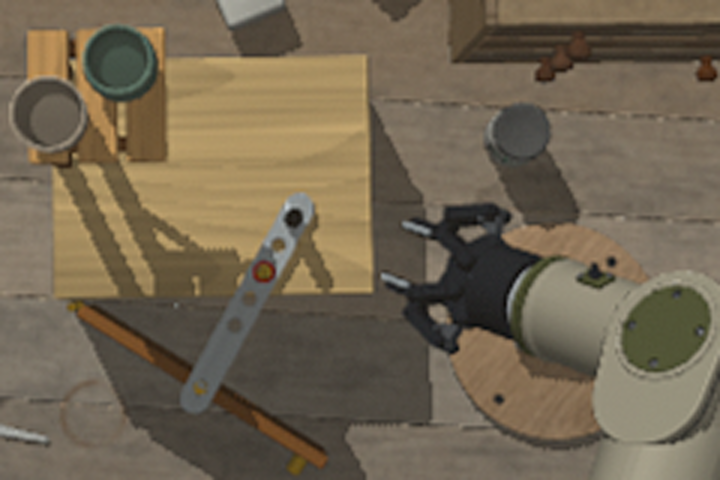

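Call:
{"name": "send_rows", "arguments": {"motion": [[50, 0, -0.03, 0, 0, 0, 0], [50, 0, -0.06, 0.01, 0, 0, 0], [50, 0, -0.09, 0.03, 0, 0, 0], [50, 0, -0.1, 0.06, 0, 0, 0], [50, 0, -0.1, 0.09, 0, 0, 0], [50, 0, -0.1, 0.12, 0, 0, 0], [50, 0, -0.1, 0.15, 0, 0, 0], [50, 0, -0.1, 0.16, 0, 0, 0], [50, 0, -0.1, 0.16, 0, 0, 0]]}}

```text
clock: 14.5
position: [0.635, -0.2075, 0.3579]
ee_rot: [-0.162, 0.689, -0.424, 0.565]
ft_force: [0.2, 0.9, 0.0]
grip_width: 0.497
```

```bash
python3 - <<'E'
from workcell import *
from h import *
o=get_obs();print(o["position"],o["clock"],o["ft_force"])
c=camera("side");d=camera("top");cv2.imwrite("pics/t14.png",d["pixels"][:,:,::-1]);cv2.imwrite("pics/s14.png",c["pixels"][:,:,::-1])
P=cloud(d);Q=cloud(c)
bar=[(int(240+x/3),int(200+y/3)) for x,y in[(222,350),(250,298+12),(290,250),(305,200)]]
for u,v in bar:print(u,v,np.median(P[v-1:v+2,u-1:u+2,2]).round(4))
im=c["pixels"].astype(int)
for x,y in[(350,440),(365,400),(380,372),(408,315)]:
    u,v=260+x//5,200+y//5;print('side',np.median(Q[v-1:v+2,u-1:u+2],axis=(0,1)).round(4))
E
```

```text
[ 0.63499993 -0.20745434  0.35792826] 14.5 [0.21756603 0.8611217  0.04607125]
314 316 0.1404
323 303 0.1435
336 283 0.1438
341 266 0.1417
side [0.4211 0.0813 0.1402]
side [0.4552 0.0618 0.1402]
side [0.4824 0.0434 0.14  ]
side [0.5326 0.0118 0.1401]
```

View pics/t14.png

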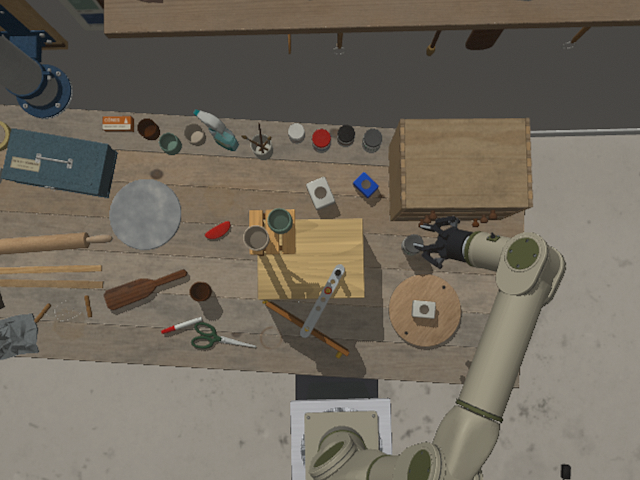

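View pics/s14.png

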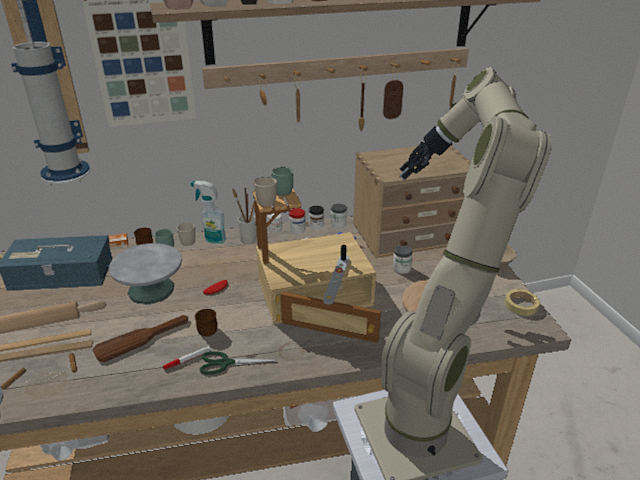

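```bash
python3 -c "
from workcell import *
print(hand_in())"
```

```text
the job is handed in; nothing more can be done
None
```

The job is done and handed in at about 14.5 s of the 67 s allowed.

- **Mould:** I took the smaller white mould off the roof and set it upright on the bat. The larger white one and the blue one on the table were left alone. In the last top picture it sits near the bat's centre at pixel (424, 310).
- **Stay:** I took the stay by its handle with the tool leaning 40 degrees, lifted it about 0.2 rad and swung the door open. I then lowered the red-ringed hole over the peg, moving it 1.3 mm sideways after a camera check.
- **Last checks:** The side camera reads the bar's top at 140 mm at four points along its length. The top camera reads 140 to 144 mm, which is within its noise. The ring is centred on the peg in both views. The dark cup and the jar look unmoved in the pictures. The gripper is open and clear of everything, with less than 1 N on the wrist.
- **Disagreements:** My camera readings differed by up to about 3 mm from the given dimensions for the ring and the peg. I settled that by eye from the close-up pictures, and no check failed.

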